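Loosen the knurled locking ring of the loaded specimen chuck by two turns

ROBOT

A 6-joint arm with a two-finger parallel gripper is mounted at the origin on a cart in front of the work surface, level with it; the furniture and walls round the work are solid. World frame = base frame: x ahead of the robot, y to its left, z up, the work surface at z = 0. Lengths are in m, angles in rad, forces in N, time in s.
With the tool pointing down it reaches from about 0.3 to 0.775 m from the base axis. Payload 14.6 kg.
Tool frame: the origin (TCP) lies on the mounting face of the last link; the fingertips stand 173 mm ahead of it and the grasp point (between the pads) lies 155 mm ahead of it; z points along the fingers, y is the line along which they close (so a half turn about z gives the same grasp; the last joint's range is limited). The gripper opens to 85 mm and grips with 20 to 120 N. Pads are 22 mm wide; open, the fingers measure 114 mm over their backs; the gripper's body (76 mm by 85 mm) begins 54 mm behind the grasp point. The pads swing forward as they close: fully open they stand 13 mm farther back than shut.
Start: joints at [-1.194, 0.3, 1.521, -0, 1.321, -0.067], TCP at [0.236, -0.497, 0.405] pointing down, gripper open.
Joint ranges: [-3.03, 3.03], [-0.79, 2.21], [0.23, 2.52], [-1.04, 4.18], [0, 3.07], [-2.55, 2.55]. Speed limits (rad/s): [2.22, 2.22, 2.57, 3.14, 3.14, 3.14].

INTERFACE

Orientations are given as [roll, pitch, yaw] about the fixed x, y, z axes, in that order (R = Rz(yaw) Ry(pitch) Rx(roll)).
In Python, from rig import r gives the robot as it stands.
- The arm moves only by the tool send_rows, never from a script. Its argument "plan" is a list that holds one entry, the list of rows, each a list of 6 numbers: the shift along the tool's x, y, z normalised to -1 to 1, where 1 is 0.5 m, then the turn, a rotation vector about the tool's x, y, z normalised to -1 to 1, where 1 is pi/2 rad. In form: [[[x, y, z, rx, ry, rz], ...]]. A call has 1 to 5 rows; each row shifts and turns the commanded pose from where the row before left it, along the tool's axes as they then stand; what a row does not reach is not made up. A row lasts 1/12 s, in which the tool goes at most 41.7 mm and 7.16 degrees, less where a joint would pass 70% of its speed; a pose out of reach is approached as far as the arm can. A call with a number of a shift or a turn outside -1 to 1 is refused whole. A call with a gripper value outside its range is refused whole. "grip" is the closure, from 0 (fully open) to 1 (shut), set as the call begins (left out, the last holds). The fingers move at their own pace and stop on an object; "force" is the grip in N (left out, the last holds). Time passes only in rows, so rows that do not move let the fingers close. It gives the time, the measured TCP pose, the force, the opening and the grip force at its end, in the units of the state.
- r.state(): the state, without advancing time (a new reading comes with each control period).
- r.read_camera(name): name is "scene" or "top" or "wrist"; returns a dict with "frame" (400x640x3 uint8, red, green, blue), "fx", "fy", "cx", "cy" (pixels), "k1" (the pictures are not rectified: a ray, as slopes to the right and down, at radius r is drawn at 1 + k1 r^2 times it, then the intrinsics apply), "R" (3x3) and "t" (3): a world point X has camera coordinates R X + t. Camera axes: x right, y down, z forward; pixel columns grow to the right and rows downward; lengths in m; the calibration is good to about 2 mm. A picture is of the moment at which its call begins. There is no depth.
- r.finish_job(): hands the job in; it is judged then, once.
Trained networks look in the newest picture that a camera, given by its name, has taken for a name from the list of things; names that differ only in an ending like _2 or _b are one class to them, and where a whole thing is asked for, a point or a joint stands for the part that bears it (a point fixed in the world has none). Each returns a list of dicts, best first, with "conf" (0 to 1); they miss things now and then, are a little off and sometimes report something else, mostly with a low value. They report only what shows in the picture. A call takes as long as a camera call. They do not tell look-alikes from the thing itself.
- r.spot_in(query, camera): "box" ([left, top, right, bottom] in pixels, round what is visible of it).
The state is a dict: "t": time; "joint_positions": joint angles; "joint_velocities": joint speeds; "joint_torque": joint torques, N m; "ee_pos": TCP position; "tcp_rot": TCP orientation; "contact_force": force on the tool from outside, world axes, zero at the start; "moment": the same for the moment, N m; "opening": opening from 0.0 (shut) to 1.0 (fully open); "gripper_force": force on a finger pad.
Only numpy, scipy, OpenCV 4.12 (cv2) and the standard library are available. Lean on these libraries where they do the work, as an engineer would, in place of code of your own. Each camera call takes 0.05 s, during which the arm holds its last target. There are 200 camera calls.

TASK

Two specimen chucks are fixed to the bench; one holds a round specimen mount in its centre, the other is empty. With a fingertip against the knurled rim, without grasping anything, roll the locking ring of the loaded chuck two full turns anticlockwise (seen from above), so that the dark line on the ring comes round for the second time to the line on the base where it started, give or take about a twelfth of a turn. Leave the specimen in its chuck, the empty chuck's ring tight, and everything else where it is.

Things in the scene. Friction and masses are not known exactly. Their poses are not given: they have to be found in the camera images.
- chuck_loaded: Chuck fixed to the bench: square grey base plate 108 x 108 x 10 mm; above it a steel locking ring with knurled rim, 94 mm across, 17.5 to 42 mm above the bench; in its 43 mm opening a dark collet, 2 mm lower. This one has a black specimen mount in its collet. Origin: on the axis, at bench height; z up; the base's short index line lies near the plate's edge in the -x direction of this frame.
- ring_loaded (a joint): Turning angle of the loaded chuck's locking ring. Turns about the chuck's vertical axis without rising; 0 = tight on its stop, as at the start; goes to over three turns; positive = anticlockwise from above = loosening; 6.283 rad a turn. Friction of 0.05 N m holds it where it is left (1 to 1.5 N along the rim moves it); pressing sideways on the rim with 4 to 10 N and moving along it rolls it round, about 1.2 turns for each round of a fingertip that keeps its own heading.
- ring_loaded_top (a point): Point on the axis of the loaded chuck, at the height of the ring's top face (42 mm above the bench). The rim's ridges reach 47 mm out from this axis; upright sides of the rim from 21 to 38 mm above the bench.
- ring_loaded_mark (a point): Middle of the dark radial index line (18 x 3 mm) on the top face of the loaded chuck's ring, 34 mm from the axis. It turns with the ring; at the start it points the same way as the base's line.
- mounted_specimen: Black round specimen mount, 30 mm across, 15 mm high, standing loose in the loaded chuck's collet, its top 43 mm above the bench. Origin: centre of its underside.
- chuck_empty: Chuck fixed to the bench: square grey base plate 108 x 108 x 10 mm; above it a steel locking ring with knurled rim, 94 mm across, 17.5 to 42 mm above the bench; in its 43 mm opening a dark collet, 2 mm lower. This one's collet is empty. Origin: on the axis, at bench height; z up.
- ring_empty (a joint): Turning angle of the empty chuck's locking ring, to be left alone. Turns about the chuck's vertical axis without rising; 0 = tight on its stop, as at the start; goes to over three turns; positive = anticlockwise from above = loosening; 6.283 rad a turn. 
- bubble_level: Round bubble level, 34 mm across, 14 mm high. Loose bystander. Origin: centre of its underside.
- spare_specimen: Loose round black specimen mount, 30 mm across, 15 mm high, lying on the bench. Loose bystander. Origin: centre of its underside.
- objective_tube: Upright spare objective in a clear tube with a black cap, 36 mm across, 58 mm high. Loose bystander. Origin: centre of its underside.
- hex_key: Bent steel hex key lying flat, 83 x 31 x 5 mm. Loose bystander. Origin: centre of its underside.
- petri_dish: Shallow clear petri dish, 63 mm across, 15 mm high. Loose bystander. Origin: centre of its underside.
Not all that is in view belongs to the job. Leave any green or yellow look-alike of the mounted_specimen alone.

How it is judged:
By the outcome, as a careful person would: the job done as asked, in the order asked, and still so for the second after the job is handed in, with the robot touching nothing.
It also fails if it takes over 58 s, if anything falls off the work surface, if the arm or the gripper's body presses on something with over 40 N, if the wrist force passes 120 N, or if a joint passes its speed limit or range.

## Working session

There is one attempt and no reset: what is moved stays moved. The work goes in short steps, Python scripts to look and compute and a tool call to move; the robot and the scene stay as the last step left them, time stands still between calls to the robot, and variables do not carry over. Pictures are saved under pics/ and viewed, at most 10 in all, crops included, and the job is handed in when it is done.

Besides the shell and the picture viewer there is one more tool, called after ">>>" as a command line: name --argument value ..., lists and objects as JSON in quotes. send_rows: Moves the arm, as the interface text tells. Scaled input: -1 to 1 covers 0.5 m each way for a shift and pi/2 rad each way for a turn. Its arguments: {"type":"object","properties":{"plan":{"type":"array","items":{"type":"array","items":{"type":"array","items":{"type":"number"}}}},"grip":{"type":"number"},"force":{"type":"number"}},"required":["plan"]}

```bash
ls; mkdir -p pics
python3 - <<'E'
from rig import r
import cv2
print(r.state())
for c in ["top","scene"]:
    d=r.read_camera(c); cv2.imwrite(f"pics/{c}0.png",d["frame"][:,:,::-1])
    print(c,{k:d[k] for k in d if k!="frame"})
    for q in ["chuck_loaded","mounted_specimen","objective_tube","ring_loaded"]:
        print(q,[(b["box"],b["conf"]) for b in r.spot_in(q,c)][:4])
E
```

```text
pics
{'t': 0.0, 'joint_positions': array([-1.19361551e+00,  3.00489967e-01,  1.52160568e+00, -6.64142442e-07,
        1.32071908e+00, -6.66184928e-02]), 'joint_velocities': array([-1.43484056e-03, -1.23027176e-03,  3.32923778e-04,  1.13305247e-04,
       -1.52561610e-04, -7.82113146e-05]), 'joint_torque': array([-1.31991357e-03, -5.43504667e+01, -3.61790478e+01, -1.37746483e-04,
        3.99617580e-03, -6.63238339e-06]), 'ee_pos': array([ 0.23613042, -0.49669184,  0.40410043]), 'tcp_rot': array([-3.14037324e+00, -8.07110893e-05,  4.43799423e-01]), 'contact_force': array([ 0.48912421, -0.01933425,  0.71831888]), 'moment': array([-0.05326479, -0.00855653, -0.04949183]), 'gripper_force': 0.0, 'opening': 0.9974542107214754}
top {'fx': 450.3129832717125, 'fy': 450.3129832717125, 'cx': 322.12477436850986, 'cy': 195.5935617040834, 'k1': -0.025974192294469806, 'R': array([[ 0.03462945, -0.99938186,  0.00605797],
       [-0.97198463, -0.03508892, -0.23241051],
       [ 0.23247942,  0.00215999, -0.97259892]]), 't': array([0.02763173, 0.51865116, 0.89308923])}
chuck_loaded [([394.1, 162.6, 456.7, 224.8], 0.65)]
mounted_specimen [([361.4, 160.0, 374.3, 177.9], 0.71), ([424.1, 183.5, 435.5, 197.0], 0.46), ([433.2, 139.4, 445.1, 147.2], 0.44)]
objective_tube [([337.1, 130.3, 354.7, 155.7], 0.61), ([423.4, 181.6, 436.0, 198.5], 0.48)]
ring_loaded [([406.4, 171.3, 450.3, 211.9], 0.76)]
scene {'fx': 467.2126795513037, 'fy': 467.2126795513037, 'cx': 324.38361720168035, 'cy': 199.2394818975573, 'k1': -0.12443831538965712, 'R': array([[ 0.88327347, -0.4682903 , -0.02306898],
       [-0.2780081 , -0.48348026, -0.83003514],
       [ 0.37754402,  0.73956138, -0.55723378]]), 't': array([-0.42440131,  0.21061659,  0.97481079])}
chuck_loaded [([367.9, 243.0, 414.3, 286.9], 0.71)]
mounted_specimen [([436.2, 249.8, 445.6, 262.4], 0.57)]
objective_tube [([375.2, 201.8, 391.1, 216.3], 0.73)]
ring_loaded [([369.6, 243.4, 410.1, 277.6], 0.75)]
```

Run:
```python
import cv2
a=cv2.imread("pics/top0.png")[90:290,220:480]
cv2.imwrite("pics/top0c.png",cv2.resize(a,None,fx=3,fy=3,interpolation=cv2.INTER_CUBIC))
a=cv2.imread("pics/scene0.png")[170:320,270:500]
cv2.imwrite("pics/scene0c.png",cv2.resize(a,None,fx=3.4,fy=3.4,interpolation=cv2.INTER_CUBIC))
```

```text
(no output)
```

View pics/top0c.png

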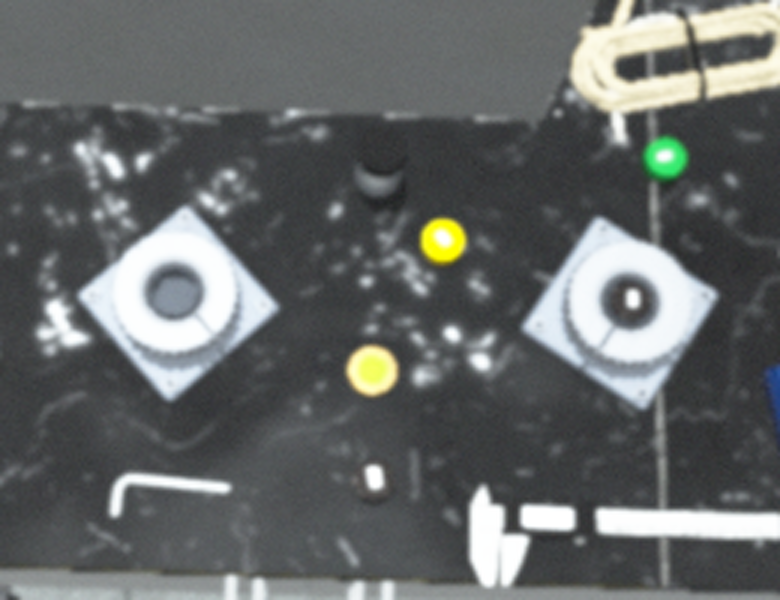

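View pics/scene0c.png

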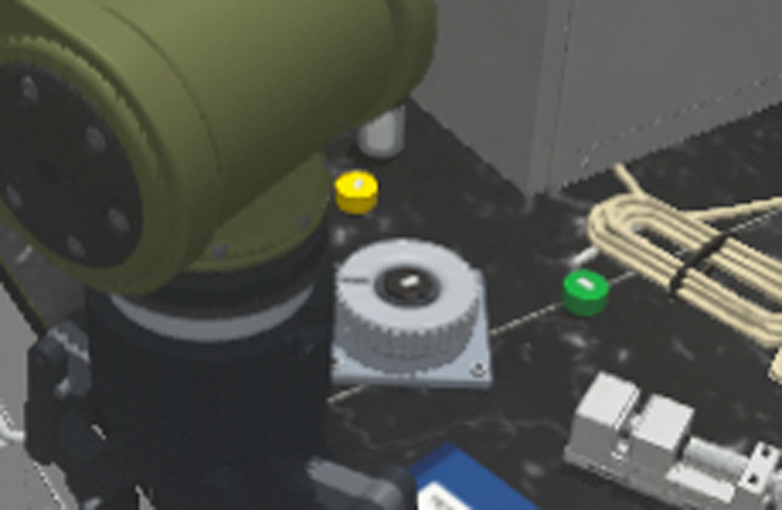

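```bash
cat > h.py <<'E'
import numpy as np, cv2
from scipy.spatial.transform import Rotation as Ro
def ray(d,u,v):
    K=np.array([[d["fx"],0,d["cx"]],[0,d["fy"],d["cy"]],[0,0,1]])
    p=cv2.undistortPoints(np.array([[[u,v]]],float),K,np.array([d["k1"],0,0,0,0.]))[0,0]
    return -d["R"].T@d["t"], d["R"].T@np.r_[p,1]
def onz(d,u,v,z):
    o,w=ray(d,u,v); return o+w*(z-o[2])/w[2]
def proj(d,X):
    K=np.array([[d["fx"],0,d["cx"]],[0,d["fy"],d["cy"]],[0,0,1]])
    return cv2.projectPoints(np.atleast_2d(X).astype(float),cv2.Rodrigues(d["R"])[0],d["t"],K,np.array([d["k1"],0,0,0,0.]))[0][:,0]
def totool(st,v): return Ro.from_euler("xyz",st["tcp_rot"]).inv().apply(v)
E
python3 - <<'E'
from rig import r
from h import *
d=r.read_camera("top")
f=lambda x,y,z:print((x,y),onz(d,220+x/3,90+y/3,z).round(4))
f(630,300,.041);f(607,335,.042)
for p in [(523,326),(599,217),(718,295),(642,410)]: f(*p,.01)
f(440,240,.008);f(380,190,0);f(540,115,0);f(480,120,0);f(665,157,.008);f(500,540,.01)
s=r.read_camera("scene")
g=lambda x,y,z:print("s",onz(s,270+x/3.4,170+y/3.4,z).round(4))
g(405,288,.042)
st=r.state();print(totool(st,[1,0,0]),totool(st,[0,1,0]))
E
```

```text
(630, 300) [ 0.5431 -0.1883  0.041 ]
(607, 335) [ 0.5162 -0.1709  0.042 ]
(523, 326) [ 0.5283 -0.1155  0.01  ]
(599, 217) [ 0.6156 -0.1737  0.01  ]
(718, 295) [ 0.5575 -0.2624  0.01  ]
(642, 410) [ 0.468 -0.203  0.01 ]
(440, 240) [ 0.5934 -0.053   0.008 ]
(380, 190) [ 0.6344 -0.0071  0.    ]
(540, 115) [ 0.7008 -0.131   0.    ]
(480, 120) [ 0.6948 -0.084   0.    ]
(665, 157) [ 0.6667 -0.226   0.008 ]
(500, 540) [ 0.3698 -0.0986  0.01  ]
s [ 0.5375 -0.1947  0.042 ]
[ 9.03121583e-01  4.29384909e-01 -7.36111485e-05] [ 4.29384913e-01 -9.03121583e-01  5.49095934e-05]
```

>>> send_rows --plan '[[[0,0,0.05,0,0,0.0706],[0,0,0.05,0,0,0.0706],[0,0,0.05,0,0,0.0706],[0,0,0.05,0,0,0.0706],[0,0,0,0,0,0]]]' --grip 1 --force 20

```text
t: 1.02
ee_pos: [0.2358, -0.4959, 0.3002]
tcp_rot: [-3.135, 0.003, -0.005]
contact_force: [-0.3, 0.2, -0.3]
opening: 0.296
gripper_force: 0.0
```

>>> send_rows --plan '[[[0.0612,-0.0422,0,0,0,0],[0.0612,-0.0422,0,0,0,0],[0.0612,-0.0422,0,0,0,0],[0.0612,-0.0422,0,0,0,0],[0.0612,-0.0422,0,0,0,0]]]'

```text
t: 1.43
ee_pos: [0.3905, -0.3901, 0.3064]
tcp_rot: [3.14, -0.001, 0.004]
contact_force: [0.0, -0.1, 0.3]
opening: -0.003
gripper_force: 0.0
```

>>> send_rows --plan '[[[0.0612,-0.0422,0,0,0,0],[0.0612,-0.0422,0,0,0,0],[0.0612,-0.0422,0,0,0,0],[0.0612,-0.0422,0,0,0,0],[0.0612,-0.0422,0,0,0,0]]]'

```text
t: 1.85
ee_pos: [0.5436, -0.2844, 0.3065]
tcp_rot: [3.141, -0.001, 0.005]
contact_force: [-0.0, -1.0, 0.4]
opening: 0.001
gripper_force: 0.0
```

Run:
```python
from rig import r
from h import *
st=r.state();print(st["ee_pos"],st["tcp_rot"],st["opening"],st["contact_force"])
d=r.read_camera("wrist"); cv2.imwrite("pics/w1.png",d["frame"][:,:,::-1]); print(d["R"],d["t"])
for a in range(0,360,45):
    print(a, proj(d,[.542+.047*np.cos(np.radians(a)),-.19+.047*np.sin(np.radians(a)),.04]).round(0))
```

```text
[ 0.54363789 -0.28437207  0.30651474] [ 3.14072187e+00 -1.36937923e-03  4.60143531e-03] 0.0014277333814533492 [-0.01374587 -0.97474552  0.39080478]
[[ 4.64885295e-03 -9.99988922e-01  7.37415958e-04]
 [-9.50394111e-01 -4.18893771e-03  3.11020073e-01]
 [-3.11013539e-01 -2.14672237e-03 -9.50403057e-01]] [-0.28743648  0.50570385  0.45483922]
0 [[186. 143.]]
45 [[141. 162.]]
90 [[129. 206.]]
135 [[155. 248.]]
180 [[200. 264.]]
225 [[242. 248.]]
270 [[257. 207.]]
315 [[235. 162.]]
```

View pics/w1.png

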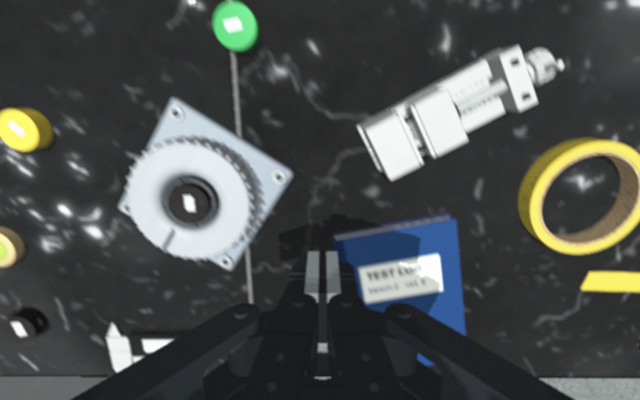

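>>> send_rows --plan '[[[0,-0.032,0.03,0,0,0],[0,0,0.06,0,0,0],[0,0,0.06,0,0,0],[0,0,0.06,0,0,0],[0,0,0.008,0,0,0]]]'

```text
t: 2.32
ee_pos: [0.5414, -0.2692, 0.1921]
tcp_rot: [-3.139, 0.005, 0.004]
contact_force: [-0.5, 0.4, -0.7]
opening: 0.003
gripper_force: 0.0
```

>>> send_rows --plan '[[[0,-0.008,0,0,0,0],[0,-0.008,0,0,0,0],[0,0,0,0,0,0]]]'

```text
t: 2.57
ee_pos: [0.5427, -0.2613, 0.1982]
tcp_rot: [3.14, -0.003, 0.002]
contact_force: [0.4, -0.4, -0.5]
opening: 0.001
gripper_force: 0.0
```

>>> send_rows --plan '[[[0,-0.012,0,0,0,0],[0,-0.012,0,0,0,0],[0,-0.004,0,0,0,0],[0,0,0,0,0,0]]]'

```text
t: 2.9
ee_pos: [0.5423, -0.2477, 0.1969]
tcp_rot: [3.139, -0.002, 0.001]
contact_force: [-0.5, -5.8, 2.2]
opening: -0.001
gripper_force: 2.6
```

>>> send_rows --plan '[[[0.012,0,0,0,0,0],[0.012,0,0,0,0,0],[0,0,0,0,0,0]]]'

```text
t: 3.15
ee_pos: [0.5549, -0.2475, 0.1962]
tcp_rot: [3.141, -0.001, 0.001]
contact_force: [2.1, -2.2, 1.3]
opening: -0.002
gripper_force: 1.3
```

>>> send_rows --plan '[[[0.0195,-0.0075,0,0,0,0],[0.0186,-0.0091,0,0,0,0],[0.0167,-0.0122,0,0,0,0]]]'

```text
t: 3.4
ee_pos: [0.582, -0.2334, 0.196]
tcp_rot: [3.141, -0.001, -0.0]
contact_force: [-1.6, -1.1, 1.5]
opening: -0.001
gripper_force: 0.7
```

Run:
```python
from rig import r
from h import *
st=r.state();print(st["ee_pos"],st["contact_force"])
d=r.read_camera("top"); cv2.imwrite("pics/t2.png",cv2.resize(d["frame"][120:250,360:500,::-1],None,fx=4,fy=4,interpolation=cv2.INTER_CUBIC))
st=r.state();print(st["t"],st["ee_pos"],st["contact_force"])
```

```text
[ 0.58195712 -0.23337982  0.19603295] [-1.61313659 -1.11083616  1.48542214]
3.45 [ 0.58301413 -0.2319458   0.19593709] [ 4.9493487  -1.87230039  0.25954842]
```

View pics/t2.png

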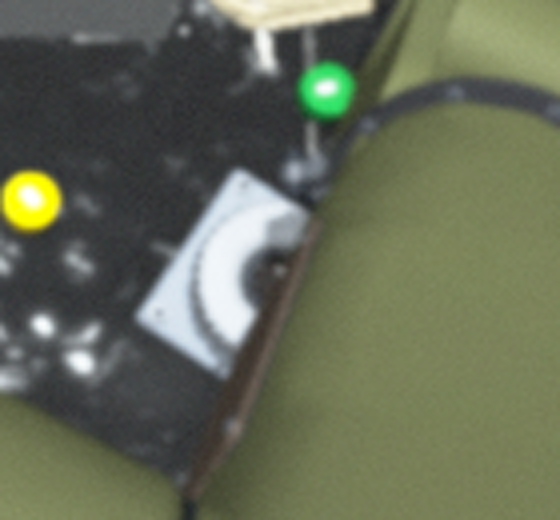

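Run:
```python
from rig import r
from h import *
d=r.read_camera("wrist");s=r.read_camera("scene")
a=d["frame"];b=cv2.resize(s["frame"][190:310,330:450],(400,400),interpolation=cv2.INTER_CUBIC)
cv2.imwrite("pics/w3.png",cv2.resize(np.hstack([a[:,120:520],b]),(800,400))[:,:,::-1])
```

```text
(no output)
```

View pics/w3.png

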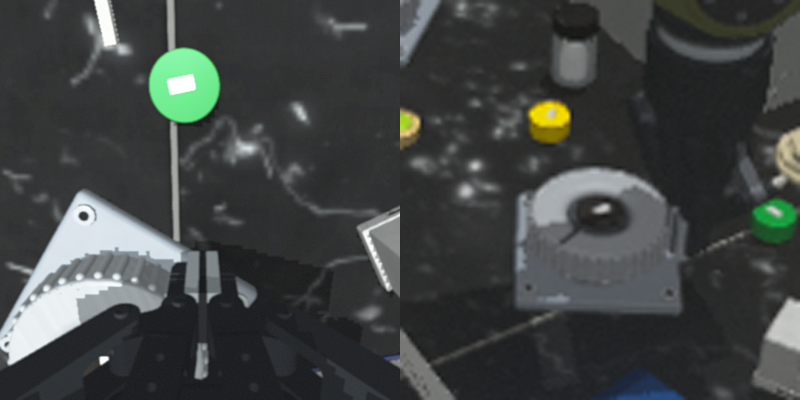

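```bash
cat >> h.py <<'E'
def mark(r,cam="scene",c=(.5435,-.188)):
    d=r.read_camera(cam); g=cv2.cvtColor(d["frame"],cv2.COLOR_RGB2GRAY).astype(np.float32)
    A=np.radians(np.arange(0,360,2)); R=np.linspace(.027,.040,14)
    P=np.array([[c[0]+q*np.cos(a),c[1]+q*np.sin(a),.042] for a in A for q in R])
    m=proj(d,P).astype(np.float32).reshape(len(A),len(R),2)
    v=np.median(cv2.remap(g,m[...,0],m[...,1],cv2.INTER_LINEAR),1)
    # a narrow line: darker than both neighbours 8 deg away
    s=np.minimum(np.roll(v,5),np.roll(v,-5))-v
    i=np.argsort(-s); out=[]
    for k in i:
        if all(min(abs(k-o),180-abs(k-o))>5 for o in out): out.append(k)
        if len(out)==3: break
    st=r.state(); p=st["ee_pos"][:2]-c
    print("t",round(st["t"],2),cam,"mark",[(int(2*k),round(float(s[k]))) for k in out],"tip ang",round(float(np.degrees(np.arctan2(p[1],p[0])))),"rad mm",round(float(np.hypot(*p))*1e3,1),"F",st["contact_force"].round(1),"radialF",round(float(st["contact_force"][:2]@p/np.hypot(*p)),1))
E
python3 - <<'E'
from rig import r
from h import *
mark(r)
d=r.read_camera("scene");print(onz(d,381.6,259.9,.042)-[.5435,-.188,0])
# rows table: 10 deg chords at 59 mm
for a in range(-43,330,10): print(a,round(-.0206*np.sin(np.radians(a)),4),round(-.0206*np.cos(np.radians(a)),4))
E
```

```text
t 3.6 scene mark [(202, 41), (10, 4), (48, 2)] tip ang -50 rad mm 58.7 F [ 1.8 -0.7  0.8] radialF 1.7
[-0.02958796 -0.01278107  0.042     ]
-43 0.014 -0.0151
-33 0.0112 -0.0173
-23 0.008 -0.019
-13 0.0046 -0.0201
-3 0.0011 -0.0206
7 -0.0025 -0.0204
17 -0.006 -0.0197
27 -0.0094 -0.0184
37 -0.0124 -0.0165
47 -0.0151 -0.014
57 -0.0173 -0.0112
67 -0.019 -0.008
77 -0.0201 -0.0046
87 -0.0206 -0.0011
97 -0.0204 0.0025
107 -0.0197 0.006
117 -0.0184 0.0094
127 -0.0165 0.0124
137 -0.014 0.0151
147 -0.0112 0.0173
157 -0.008 0.019
167 -0.0046 0.0201
177 -0.0011 0.0206
187 0.0025 0.0204
197 0.006 0.0197
207 0.0094 0.0184
217 0.0124 0.0165
227 0.0151 0.014
237 0.0173 0.0112
247 0.019 0.008
257 0.0201 0.0046
267 0.0206 0.0011
277 0.0204 -0.0025
287 0.0197 -0.006
297 0.0184 -0.0094
307 0.0165 -0.0124
317 0.014 -0.0151
327 0.0112 -0.0173
```

>>> send_rows --plan '[[[0.012,-0.0173,0,0,0,0],[0.0112,-0.0173,0,0,0,0],[0.008,-0.019,0,0,0,0],[0.0046,-0.0201,0,0,0,0],[0.0011,-0.0206,0,0,0,0]]]'

```text
t: 4.07
ee_pos: [0.6008, -0.1853, 0.1959]
tcp_rot: [3.141, -0.003, 0.0]
contact_force: [6.2, -0.6, -2.5]
opening: -0.002
gripper_force: 2.9
```

```bash
python3 -c "
from rig import r
from h import *
mark(r)"
```

```text
t 4.12 scene mark [(260, 40), (290, 1), (48, 1)] tip ang 5 rad mm 57.4 F [8.4 2.6 0.8] radialF 8.5
```

>>> send_rows --plan '[[[-0.0025,-0.0204,0,0,0,0],[-0.006,-0.0197,0,0,0,0],[-0.0094,-0.0184,0,0,0,0],[-0.0124,-0.0165,0,0,0,0],[-0.0151,-0.014,0,0,0,0]]]'

```text
t: 4.53
ee_pos: [0.577, -0.1402, 0.1958]
tcp_rot: [-3.141, -0.001, 0.001]
contact_force: [4.8, 2.2, -0.5]
opening: 0.002
gripper_force: 2.7
```

```bash
python3 -c "
from rig import r
from h import *
mark(r)"
```

```text
t 4.58 scene mark [(326, 57), (240, 1), (296, 1)] tip ang 56 rad mm 58.6 F [2.1 4.6 3. ] radialF 5.0
```

>>> send_rows --plan '[[[-0.0179,-0.0104,0,0,0,0],[-0.019,-0.008,0,0,0,0],[-0.0201,-0.0046,0,0,0,0],[-0.0206,-0.0011,0,0,0,0],[-0.0204,0.0025,0,0,0,0]]]'

```text
t: 5.0
ee_pos: [0.5274, -0.1296, 0.1956]
tcp_rot: [-3.141, 0.001, 0.001]
contact_force: [0.4, 1.9, -0.1]
opening: -0.004
gripper_force: 0.5
```

```bash
python3 -c "
from rig import r
from h import *
mark(r)"
```

```text
t 5.05 scene mark [(26, 75), (54, 2), (230, 2)] tip ang 107 rad mm 60.5 F [-1.1  2.3  0.3] radialF 2.5
```

>>> send_rows --plan '[[[-0.0188,0.0089,0,0,0,0],[-0.0182,0.0098,0,0,0,0],[-0.0165,0.0124,0,0,0,0],[-0.014,0.0151,0,0,0,0],[-0.0112,0.0173,0,0,0,0]]]'

```text
t: 5.47
ee_pos: [0.4883, -0.1632, 0.1957]
tcp_rot: [3.141, 0.0, 0.0]
contact_force: [0.1, 0.1, 0.1]
opening: -0.001
gripper_force: 0.0
```

```bash
python3 -c "
from rig import r
from h import *
mark(r)"
```

```text
t 5.52 scene mark [(86, 27), (124, 9), (42, 2)] tip ang 157 rad mm 60.5 F [-1.1 -1.2 -0.4] radialF 0.6
```

>>> send_rows --plan '[[[-0.0034,0.021,0,0,0,0],[-0.0026,0.0206,0,0,0,0],[-0.0001,0.0208,0,0,0,0],[0.003,0.0204,0,0,0,0],[0.006,0.0197,0,0,0,0]]]'

```text
t: 5.93
ee_pos: [0.4904, -0.2151, 0.1956]
tcp_rot: [-3.141, 0.0, -0.0]
contact_force: [-0.5, 0.1, -0.6]
opening: 0.003
gripper_force: 0.0
```

```bash
python3 -c "
from rig import r
from h import *
mark(r)"
```

```text
t 5.98 scene mark [(52, 6), (214, 1), (94, 1)] tip ang -152 rad mm 59.7 F [-0.1 -1.6  0.8] radialF 0.8
```

>>> send_rows --plan '[[[0.0125,0.0165,0,0,0,0],[0.0135,0.0158,0,0,0,0],[0.0156,0.0132,0,0,0,0],[0.0176,0.0106,0,0,0,0],[0.019,0.008,0,0,0,0]]]'

```text
t: 6.4
ee_pos: [0.5298, -0.2468, 0.1955]
tcp_rot: [3.142, 0.0, -0.0]
contact_force: [-1.8, 0.2, 0.8]
opening: -0.003
gripper_force: 0.7
```

```bash
python3 -c "
from rig import r
from h import *
mark(r);mark(r,'wrist')"
```

```text
t 6.45 scene mark [(166, 51), (72, 3), (50, 2)] tip ang -102 rad mm 60.3 F [-0.6 -0.9 -0.5] radialF 1.0
t 6.5 wrist mark [(166, 163), (234, 7), (138, 3)] tip ang -103 rad mm 60.1 F [ 0.8 -3.7  0. ] radialF 3.4
```

>>> send_rows --plan '[[[0.0205,0.0026,0,0,0,0],[0.0206,0.0006,0,0,0,0],[0.0203,-0.0027,0,0,0,0],[0.0197,-0.006,0,0,0,0],[0.0184,-0.0094,0,0,0,0]]]'

```text
t: 6.92
ee_pos: [0.5794, -0.2385, 0.1956]
tcp_rot: [3.141, 0.0, -0.0]
contact_force: [0.8, 0.3, 0.3]
opening: -0.003
gripper_force: 0.2
```

```bash
python3 -c "
from rig import r
from h import *
mark(r)"
```

```text
t 6.97 scene mark [(218, 46), (242, 1), (196, 1)] tip ang -53 rad mm 61.7 F [ 2.1  0.3 -0.2] radialF 1.1
```

>>> send_rows --plan '[[[0.0145,-0.015,0,0,0,0],[0.0125,-0.0165,0,0,0,0],[0.0108,-0.0177,0,0,0,0],[0.008,-0.019,0,0,0,0],[0.0046,-0.0201,0,0,0,0]]]'

```text
t: 7.38
ee_pos: [0.6048, -0.193, 0.1957]
tcp_rot: [-3.142, -0.0, 0.001]
contact_force: [0.1, -0.5, 0.7]
opening: 0.001
gripper_force: 0.0
```

```bash
python3 -c "
from rig import r
from h import *
mark(r)"
```

```text
t 7.43 scene mark [(230, 52), (80, 7), (256, 2)] tip ang -3 rad mm 61.6 F [-0.1  2.3  0.1] radialF -0.3
```

>>> send_rows --plan '[[[-0.009,-0.004,0,0,0,0],[-0.001,-0.0204,0,0,0,0],[-0.0035,-0.0204,0,0,0,0],[-0.0065,-0.0195,0,0,0,0],[-0.0098,-0.0182,0,0,0,0]]]'

```text
t: 7.85
ee_pos: [0.5898, -0.1522, 0.1961]
tcp_rot: [3.142, -0.004, 0.0]
contact_force: [10.5, 5.0, -1.2]
opening: -0.003
gripper_force: 5.3
```

```bash
python3 -c "
from rig import r
from h import *
mark(r)"
```

```text
t 7.9 scene mark [(278, 36), (308, 1), (134, 1)] tip ang 39 rad mm 58.8 F [ 8.7  8.5 -0.7] radialF 12.1
```

>>> send_rows --plan '[[[-0.0128,-0.016,0,0,0,0],[-0.0162,-0.0127,0,0,0,0],[-0.0182,-0.0096,0,0,0,0],[-0.0196,-0.0063,0,0,0,0],[-0.0204,-0.0029,0,0,0,0]]]'

```text
t: 8.32
ee_pos: [0.5453, -0.1283, 0.196]
tcp_rot: [-3.141, -0.001, 0.001]
contact_force: [2.3, 7.2, 1.8]
opening: -0.001
gripper_force: 3.3
```

```bash
python3 -c "
from rig import r
from h import *
mark(r)"
```

```text
t 8.37 scene mark [(346, 54), (14, 2), (110, 2)] tip ang 90 rad mm 59.7 F [-1.5  7.1  4.5] radialF 7.1
```

>>> send_rows --plan '[[[-0.0204,0.0022,0,0,0,0],[-0.0197,0.006,0,0,0,0],[-0.0184,0.0095,0,0,0,0],[-0.0164,0.0125,0,0,0,0],[-0.014,0.0152,0,0,0,0]]]'

```text
t: 8.78
ee_pos: [0.4999, -0.1514, 0.1953]
tcp_rot: [-3.14, 0.003, 0.001]
contact_force: [-2.6, 3.0, -0.7]
opening: 0.0
gripper_force: 2.2
```

```bash
python3 -c "
from rig import r
from h import *
mark(r)"
```

```text
t 8.83 scene mark [(50, 71), (106, 6), (172, 2)] tip ang 141 rad mm 56.6 F [-6.8  2.2  0.2] radialF 6.7
```

>>> send_rows --plan '[[[-0.0108,0.0168,0,0,0,0],[-0.0077,0.0184,0,0,0,0],[-0.0042,0.0195,0,0,0,0],[-0.0008,0.02,0,0,0,0],[0.0027,0.0198,0,0,0,0]]]'

```text
t: 9.25
ee_pos: [0.4886, -0.1996, 0.195]
tcp_rot: [-3.139, 0.008, 0.0]
contact_force: [-19.0, -0.3, 6.6]
opening: -0.003
gripper_force: 8.6
```

```bash
python3 -c "
from rig import r
from h import *
mark(r);mark(r,'wrist')"
```

```text
t 9.3 scene mark [(70, 5), (156, 2), (262, 1)] tip ang -167 rad mm 56.1 F [-20.5  -7.5   4. ] radialF 21.7
t 9.35 wrist mark [(116, 181), (88, 3), (282, 2)] tip ang -167 rad mm 56.1 F [-21.7  -5.3   7.9] radialF 22.3
```

>>> send_rows --plan '[[[0.0032,0.0197,0,0,0,0],[0.0094,0.0177,0,0,0,0],[0.005,0.007,0,0,0,0],[0,0,0,0,0,0]]]'

```text
t: 9.68
ee_pos: [0.4987, -0.2226, 0.1952]
tcp_rot: [3.141, 0.003, -0.001]
contact_force: [-9.0, -6.5, 0.3]
opening: -0.001
gripper_force: 4.7
```

```bash
python3 -c "
from rig import r
from h import *
mark(r);mark(r,'wrist')"
```

```text
t 9.73 scene mark [(294, 10), (70, 2), (240, 1)] tip ang -143 rad mm 56.6 F [-8.9 -7.7  1.2] radialF 11.7
t 9.78 wrist mark [(146, 183), (176, 2), (120, 2)] tip ang -143 rad mm 56.5 F [-9.2 -6.9  0.1] radialF 11.5
```

>>> send_rows --plan '[[[-0.024,0.018,0,0,0,0],[-0.016,0.012,0,0,0,0],[0,0,-0.06,0,0,0],[0,0,-0.08,0,0,0],[0,0,-0.08,0,0,0]]]'

```text
t: 10.2
ee_pos: [0.4789, -0.2366, 0.3065]
tcp_rot: [-3.141, 0.002, -0.001]
contact_force: [0.3, 0.0, 0.2]
opening: -0.001
gripper_force: 0.0
```

>>> send_rows --plan '[[[-0.08,0.02,-0.02,0,0,0],[-0.08,0.02,0,0,0,0],[-0.08,0.02,0,0,0,0],[0,0,0,0,0,0]]]'

```text
t: 10.53
ee_pos: [0.3556, -0.2669, 0.3154]
tcp_rot: [-3.141, 0.001, -0.003]
contact_force: [-0.3, 0.5, -0.0]
opening: 0.002
gripper_force: 0.0
```

```bash
python3 -c "
from rig import r
from h import *
mark(r);mark(r,'wrist');mark(r,'top')
d=r.read_camera('top');w=r.read_camera('wrist')
a=cv2.resize(d['frame'][90:290,220:480],(520,400));b=cv2.resize(w['frame'],(280,175))
c=np.zeros((400,800,3),np.uint8);c[:,:520]=a;c[:175,520:]=b
cv2.imwrite('pics/end.png',c[:,:,::-1])"
```

```text
t 10.58 scene mark [(148, 49), (118, 2), (176, 2)] tip ang -157 rad mm 201.7 F [ 1.1  0.3 -0.1] radialF -1.1
t 10.63 wrist mark [(0, 0), (12, 0), (24, 0)] tip ang -157 rad mm 200.3 F [0.4 0.7 0. ] radialF -0.7
t 10.68 top mark [(144, 41), (116, 1), (28, 0)] tip ang -157 rad mm 199.4 F [ 0.1 -0.7  0.5] radialF 0.2
```

View pics/end.png

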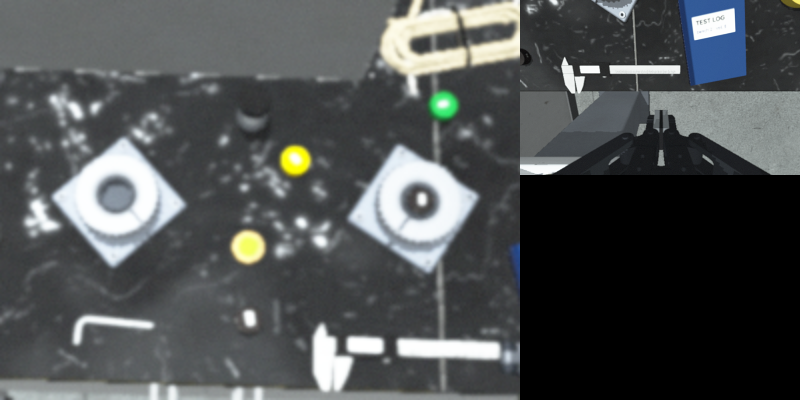

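The top view shows the mark back at the base line (pixel about (405,222)). The specimen is still in its collet, and the empty chuck and the loose things in view look unmoved.

```bash
python3 -c "
from rig import r
print(r.finish_job())"
```

```text
the job is handed in; nothing more can be done
None
```

I rolled the loaded chuck's ring two full turns anticlockwise; its mark reads within about 3° of the base line in the top and scene cameras, the specimen is still in its chuck, nothing else in the top view moved, and the job is handed in at about 11 s.

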